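# Gather the page weights in the caddy's marked corner

## Robot

A 6-joint arm with a two-finger parallel gripper is mounted at the origin on a cart in front of the work surface, level with it; the furniture and walls round the work are solid. World frame = base frame: x ahead of the robot, y to its left, z up, the work surface at z = 0. Lengths are in m, angles in rad, forces in N, time in s.
With the tool pointing down it reaches from about 0.325 to 0.9 m from the base axis. Payload 3.5 kg.
Tool frame: the origin (TCP) lies midway between the tips of the shut fingers; the grasp point (between the pads) lies 19 mm behind it; z points along the fingers, y is the line along which they close (so a half turn about z gives the same grasp; the last joint's range is limited). The gripper opens to 85 mm and grips with 20 to 120 N. Pads are 22 mm wide; open, the fingers measure 114 mm over their backs; the gripper's body (76 mm by 85 mm) begins 54 mm behind the grasp point. The pads swing forward as they close: fully open they stand 13 mm farther back than shut.
Start: joints at [1.132, 0.276, -0.026, 1.268, 0, 1.467], TCP at [0.206, 0.59, 0.231] pointing down, gripper open.
Joint ranges: [-3.12, 3.12], [-0.85, 1.88], [-1.08, 1.24], [-1.95, 2.15], [-1.57, 1.53], [-3.14, 3.14]. Speed limits (rad/s): [2.57, 2.57, 3.14, 3.14, 3.14, 3.14].

## Interface

Orientations are given as [roll, pitch, yaw] about the fixed x, y, z axes, in that order (R = Rz(yaw) Ry(pitch) Rx(roll)).
In Python, from station import r, get_image, calibration, ticket gives the robot as it stands.
- The arm moves only by the tool drive_tool, never from a script. Its argument "series" is text: rows parted by semicolons, each of 5 numbers parted by spaces: the shift along the tool's x, y, z in cm, then the turn about the tool's z in rad, then the finger opening in cm, from 0 to 8.54. In form: dx dy dz spin jaw; .... A call has 1 to 12 rows; each row shifts and turns the commanded pose from where the row before left it, along the tool's axes as they then stand; what a row does not reach is not made up. A row lasts 1/8 s, in which the tool goes at most 62.5 mm and 10.7 degrees, less where a joint would pass 70% of its speed; a pose out of reach is approached as far as the arm can. A call is refused whole if a number of a shift passes 6.25 or a number of a turn 0.188, either way. A call with a gripper value outside its range is refused whole. The fingers move at their own pace and stop on an object; "squeeze" is the grip in N (left out, the last holds). Time passes only in rows, so rows that do not move let the fingers close. It gives the time, the measured TCP pose, the force, the opening and the grip force at its end, in the units of the state.
- r.get_state(): the state, without advancing time (a new reading comes with each control period).
- get_image(name): name is "scene" or "top"; returns the picture (384x512x3 uint8, blue, green, red); there is no depth.
- calibration(name): a dict with "fx", "fy", "cx", "cy" (pixels), "rvec" (rotation vector, rad) and "tvec" (3), from world to camera coordinates, as OpenCV has them. Camera axes: x right, y down, z forward; pixel columns grow to the right and rows downward; lengths in m; the calibration is good to about 2 mm. A picture is of the moment at which its call begins. calibration takes no time and is no camera call.
- ticket.close_job(): hands the job in; it is judged then, once.
The state is a dict: "t": time; "joints": joint angles; "joint_vel": joint speeds; "tau": joint torques, N m; "ee_pos": TCP position; "ee_rot": TCP orientation; "wrist_force": force on the tool from outside, world axes, zero at the start; "wrist_torque": the same for the moment, N m; "opening": finger opening in m; "finger_force": force on a finger pad.
Only numpy, scipy, OpenCV 4.12 (cv2) and the standard library are available. Lean on these libraries where they do the work, as an engineer would, in place of code of your own. Each camera call takes 0.05 s, during which the arm holds its last target. There are 200 camera calls.

## Task

One brass page weight has been left out on the table: stand it back in the white caddy with the other two while the caddy stands on the table, and let go of it. Then lift the caddy clear of the table by the wooden grip on its post and tilt it, the orange corner lowest, until all three weights have slid onto the orange patch. Finish holding it like that in the air, still tilted and steady with the three weights lying on the patch, and do not shift the paste jar or the loupe.

Things in the scene. Friction and masses are not known exactly. Their poses are not given: they have to be found in the camera images.
- caddy: white square tray, blue rim, 168 x 168 mm, walls 4 mm, rim top 33 mm and inner floor 6 mm above the table; 0.3 kg, loose; slippery inside (friction about 0.15). Origin: centre of its underside; x, y along its sides, z up. An 11 mm steel post in the middle carries the grip. The orange patch fills the floor's quarter x < 0, y > 0; a weight is on it when its axis is over it
- caddy_grip (a point): centre of the caddy's light wooden grip on top of the post, 84 mm above the underside: a block 36 mm long (along the caddy's x), 16 mm wide (along its y: pinch it across this) and 30 mm tall (69 to 99 mm above the underside)
- caddy_patch (a point): centre of the square orange patch, 78 x 78 mm, on the caddy's floor (6 mm above its underside), 40 mm from the middle along both the caddy's -x and +y; no weight stands there at the start. The grip stands close by: fingers that close at right angles to the line from patch to post have most room
- caddy_corner (a point): the inner corner of the caddy's floor in the orange quarter, at x -80, y +80 mm from its middle, 6 mm above its underside
- weight_0_mid (a point): brass page weight, about 60 g: disc 30 mm across, 11 mm high, a neck, then a knob 16 mm across with straight sides from 28 to 44 mm above the underside; 45 mm high. Point: on its axis, 22.5 mm above its underside. Stands in the caddy at the start
- weight_1_mid (a point): brass page weight, about 60 g: disc 30 mm across, 11 mm high, a neck, then a knob 16 mm across with straight sides from 28 to 44 mm above the underside; 45 mm high. Point: on its axis, 22.5 mm above its underside. Stands in the caddy at the start
- stray_mid (a point): brass page weight, about 60 g: disc 30 mm across, 11 mm high, a neck, then a knob 16 mm across with straight sides from 28 to 44 mm above the underside; 45 mm high. Point: on its axis, 22.5 mm above its underside. The one left out on the table
- stray: the left-out weight, origin at the centre of its underside
- paste_jar: white jar with a red lid, 66 mm across and 67 mm high, between the left-out weight and the caddy; origin at the centre of its underside; leave alone
- loupe: black stand loupe, 37 mm across and 38 mm high, to the right of the left-out weight; origin at the centre of its underside; leave alone
Not all that is in view belongs to the job. Leave any pink look-alike of the part that bears weight_1_mid alone.

How it is judged:
On the way, in this order (a step that is already met when the one before it is completed fails the run):
1. the left-out weight stands in the caddy, let go, and the caddy stands on the table (x of stray_mid in the frame of caddy between -0.082 and 0.082 m and y of stray_mid in the frame of caddy between -0.082 and 0.082 m and z of stray_mid in the frame of caddy between 0.005 and 0.045 m and angle between stray's own z axis and vertical below 0.15 rad and contact force between the fingers and stray below 0.1 N and linear speed of stray below 0.03 m/s and height (world z) of caddy below 0.006 m and angle between caddy's own z axis and vertical below 0.06 rad), for 0.2 s.
2. the caddy is lifted clear of the table with all three weights in it (height (world z) of caddy_corner above 0.04 m and height (world z) of caddy above 0.05 m and contact force between the fingers and caddy above 1 N and x of weight_0_mid in the frame of caddy between -0.082 and 0.082 m and y of weight_0_mid in the frame of caddy between -0.082 and 0.082 m and z of weight_0_mid in the frame of caddy between 0.005 and 0.045 m and x of weight_1_mid in the frame of caddy between -0.082 and 0.082 m and y of weight_1_mid in the frame of caddy between -0.082 and 0.082 m and z of weight_1_mid in the frame of caddy between 0.005 and 0.045 m and x of stray_mid in the frame of caddy between -0.082 and 0.082 m and y of stray_mid in the frame of caddy between -0.082 and 0.082 m and z of stray_mid in the frame of caddy between 0.005 and 0.045 m), for 0.1 s.
At the end, for the whole second after the job is handed in: Caddy held only by the gripper, steady; orange corner over 40 mm, middle of the underside over 60 mm above the table; tilted 17 to 54 degrees, sloping down 6 degrees or more along both its -x and +y; axes of all three weights over the orange patch (within 3 mm), at rest (contact force between the fingers and caddy above 1 N and height (world z) of caddy_corner above 0.04 m and height (world z) of caddy above 0.06 m and angle between caddy's own z axis and vertical between 0.3 and 0.95 rad and angle between caddy's own x axis and vertical below 1.4708 rad and angle between caddy's own y axis and vertical above 1.6708 rad and linear speed of caddy below 0.03 m/s and angular speed of caddy below 0.15 rad/s and contact force between caddy and paste_jar below 0.3 N and contact force between caddy and loupe below 0.3 N and x of weight_0_mid in the frame of caddy between -0.083 and 0.003 m and y of weight_0_mid in the frame of caddy between -0.003 and 0.083 m and z of weight_0_mid in the frame of caddy between 0.005 and 0.045 m and x of weight_1_mid in the frame of caddy between -0.083 and 0.003 m and y of weight_1_mid in the frame of caddy between -0.003 and 0.083 m and z of weight_1_mid in the frame of caddy between 0.005 and 0.045 m and x of stray_mid in the frame of caddy between -0.083 and 0.003 m and y of stray_mid in the frame of caddy between -0.003 and 0.083 m and z of stray_mid in the frame of caddy between 0.005 and 0.045 m); the arm keeps its last pose, push and grip.
It fails at once if the paste jar is shifted by more than 15 mm (distance of paste_jar from where it was at the start of the episode above 0.015 m).
It fails at once if the loupe is shifted by more than 15 mm (distance of loupe from where it was at the start of the episode above 0.015 m).
It also fails if it takes over 59 s, if anything falls off the work surface, if the arm or the gripper's body presses on something with over 40 N, if the wrist force passes 120 N, or if a joint passes its speed limit or range.

## Working session

There is one attempt and no reset: what is moved stays moved. The work goes in short steps, Python scripts to look and compute and a tool call to move; the robot and the scene stay as the last step left them, time stands still between calls to the robot, and variables do not carry over. Pictures are saved under pics/ and viewed, at most 10 in all, crops included, and the job is handed in when it is done.

Besides the shell and the picture viewer there is one more tool, called as a command line: name --argument value ..., lists and objects as JSON in quotes. drive_tool: Moves the arm, as the interface text tells. Its arguments: {"type":"object","properties":{"series":{"type":"string"},"squeeze":{"type":"number"}},"required":["series"]}

```bash
mkdir -p pics
cat > h.py <<'E'
import numpy as np, cv2
from station import r, get_image, calibration, ticket
def cam(n):
    c=calibration(n); K=np.array([[c['fx'],0,c['cx']],[0,c['fy'],c['cy']],[0,0,1.]])
    return K,np.array(c['rvec'],float),np.array(c['tvec'],float)
def proj(n,P):
    K,rv,t=cam(n); return cv2.projectPoints(np.array(P,float).reshape(-1,3),rv,t,K,None)[0].reshape(-1,2)
def back(n,uv,z):
    K,rv,t=cam(n); R=cv2.Rodrigues(rv)[0]
    d=R.T@np.linalg.solve(K,np.array([uv[0],uv[1],1.])); C=-R.T@t
    return C+d*(z-C[2])/d[2]
def snap(n,f,crop=None,s=1):
    im=get_image(n); cv2.imwrite(f'pics/raw_{f}.png',im)
    if crop: x0,y0,x1,y1=crop; im=im[y0:y1,x0:x1]
    cv2.imwrite(f'pics/{f}.png',cv2.resize(im,None,fx=s,fy=s,interpolation=cv2.INTER_CUBIC)); return im
E
python3 - <<'E'
from h import *
snap('top','t0',s=1.5);snap('scene','s0',s=1.5)
for n in('top','scene'):
    K,rv,t=cam(n);R=cv2.Rodrigues(rv)[0];print(n,K[0,0],-R.T@t,R.round(2).tolist())
print(r.get_state())
E
```

```text
top 403.3626623166029 [ 0.38703924 -0.04214243  1.06744283] [[-0.0, -1.0, -0.03], [-1.0, 0.01, -0.09], [0.09, 0.03, -1.0]]
scene 401.59430652469075 [-0.21954743  0.5175819   0.48704409] [[-0.63, -0.78, 0.0], [-0.33, 0.26, -0.91], [0.71, -0.57, -0.42]]
{'t': 0.1, 'joints': array([ 1.13160031e+00,  2.77090536e-01, -2.77630653e-02,  1.26800909e+00,
       -2.59939847e-05,  1.46741037e+00]), 'joint_vel': array([-0.00147062, -0.00057242,  0.00298516,  0.00179673,  0.00077638,
        0.00049411]), 'tau': array([ 2.56952071e-04, -4.46708214e+01,  2.96128410e+01,  8.47385701e-03,
       -1.10779688e-04, -4.35076359e-06]), 'ee_pos': array([0.20565963, 0.5894324 , 0.23024156]), 'ee_rot': array([-3.13953464e+00, -1.87397744e-04,  2.80578242e+00]), 'wrist_force': array([ 0.3889588 , -0.2283986 , -0.06534617]), 'wrist_torque': array([-0.02325259, -0.03422541, -0.01111879]), 'finger_force': 0.0, 'opening': 0.08553791711250097}
```

View pics/t0.png

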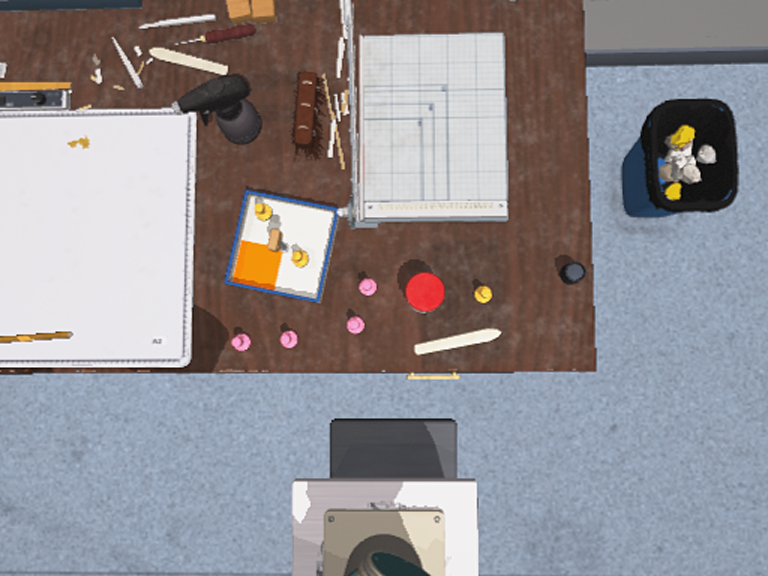

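View pics/s0.png

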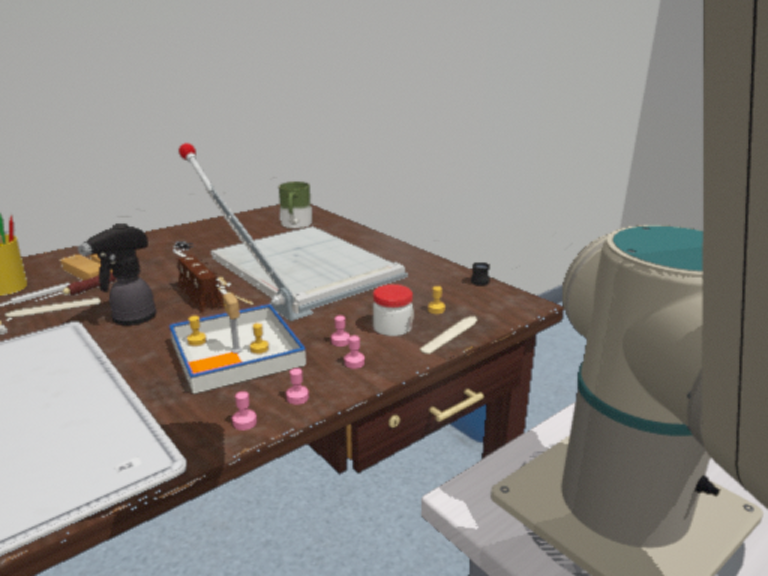

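Top view (768-wide): caddy with rim corners near (245,188), (338,208), (321,301), (226,283); orange quarter lower left; stray at (483,294), jar (425,291), loupe (572,272). Pink ones are decoys.

Run:
```python
import cv2
im=cv2.imread('pics/raw_t0.png')
a=cv2.resize(im[120:205,145:230],None,fx=6,fy=6,interpolation=2)
b=cv2.resize(im[165:217,260:310],None,fx=5,fy=5,interpolation=2)
o=cv2.copyMakeBorder(b,0,a.shape[0]-b.shape[0],0,0,0)
cv2.imwrite('pics/c0.png',cv2.hconcat([a,o]))
```

```text
(no output)
```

View pics/c0.png

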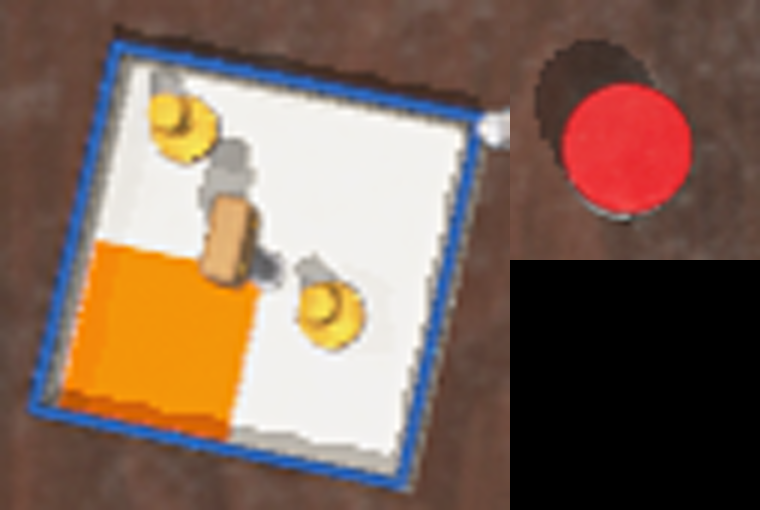

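Run:
```python
from h import *
c=[(113,40),(487,113),(408,490),(28,412)]
P=np.array([back('top',(145+u/6-.4,120+v/6-.4),.033) for u,v in c]); print(P.round(4))
print('sides',np.linalg.norm(P-np.roll(P,-1,0),axis=1), 'ctr',P.mean(0))
x=(P[0]-P[3])+(P[1]-P[2]); y=(P[0]-P[1])+(P[3]-P[2]); print('yaw',np.arctan2(x[1],x[0]),np.arctan2(-y[0],y[1]))
g=back('top',(145+230/6-.4,120+238/6-.4),.099);print('griptop',g)
for n,k in((('w0'),(168,115)),(('w1'),(320,302))): print(n,back('top',(145+k[0]/6-.4,120+k[1]/6-.4),.045))
print('jar',back('top',(260+(628-510)/5-.4,165+148/5-.4),.067),'loupe',back('top',(572/1.5,270/1.5),.038))
for n in('top','scene'):
    im=cv2.imread(f'pics/raw_{n[0]}0.png'); h=cv2.cvtColor(im,cv2.COLOR_BGR2HSV)
    m=cv2.inRange(h,(15,120,80),(35,255,255))
    N,L,S,C=cv2.connectedComponentsWithStats(m)
    for i in range(1,N):
        if S[i,4]>40: print(n,S[i],C[i])
def pr(n,xy): print(n,'disc/knob px',proj(n,[[*xy,.0055],[*xy,.022],[*xy,.045]]).round(1).tolist())
p=back('top',(483/1.5,294.5/1.5),.025); print('stray',p); pr('top',p[:2]);pr('scene',p[:2])
ctr=P.mean(0)[:2]; print('scene grip', proj('scene',[[*ctr,.084],[*ctr,.099],[*g[:2],.099]]))
```

```text
[[0.6568 0.2381 0.033 ]
 [0.6222 0.0732 0.033 ]
 [0.4578 0.107  0.033 ]
 [0.4929 0.2726 0.033 ]]
sides [0.16845119 0.1677936  0.16931642 0.16751614] ctr [0.55745568 0.17274888 0.033     ]
yaw -0.2051257997220386 -0.20793613486891235
griptop [0.55674793 0.17083166 0.099     ]
w0 [0.62032429 0.21032962 0.045     ]
w1 [0.53804379 0.14355005 0.045     ]
jar [ 0.47184135 -0.07400839  0.067     ] loupe [ 0.50861736 -0.32464249  0.038     ]
top [151   0  33  16 442] [167.2760181    6.83936652]
top [  0  54  47   7 222] [21.68018018 56.84684685]
top [447  83  17  17 175] [454.93142857  90.44571429]
top [45 92 14  7 46] [52.7826087  94.86956522]
top [443 122  12  12 105] [448.68571429 127.3047619 ]
top [170 136  11  11  99] [174.82828283 140.58585859]
top [156 153  32  38 771] [172.62775616 173.37613489]
top [195 167  11  11  94] [199.59574468 171.85106383]
top [316 190  12  12 118] [321.54237288 195.5       ]
top [  0 221  46   7 174] [ 22.1954023 224.       ]
scene [  0 156  19  42 549] [  7.07103825 178.3715847 ]
scene [ 40 169  27  17 317] [ 54.44164038 176.97160883]
scene [285 190  12  20 161] [290.79503106 200.55279503]
scene [149 197   9  15  51] [152.33333333 204.94117647]
scene [125 210  12  20 149] [130.03355705 220.74496644]
scene [167 216  12  19 132] [172.02272727 226.91666667]
scene [127 235  33  13 222] [142.68018018 240.90990991]
scene [231 283   3  22  57] [232.15789474 292.84210526]
stray [ 0.46909779 -0.17523346  0.025     ]
top disc/knob px [[321.1, 196.9], [321.9, 196.4], [323.0, 195.7]]
scene disc/knob px [[290.9, 204.7], [291.1, 199.2], [291.5, 191.4]]
scene grip [[154.87639868 203.03887572]
 [154.21157461 197.08306861]
 [155.13061309 196.96006867]]
```

Caddy sits at (0.557, 0.172), yaw −0.206, with side lengths of 168 mm as they should be. The stray is at (0.4705, −0.174). I'll turn the tool to yaw 2.15, which suits both the pick and the placing, and travel over.

drive_tool --series "0 0 0 0.164 8.5; 0 0 0 0.164 8.5; 0 0 0 0.164 8.5; 0 0 0 0.164 8.5; -3 -0.7 0 0 6; -5.6 -1.4 0 0 6; -5.6 -1.4 0 0 6; -5.6 -1.4 0 0 6; -5.6 -1.4 0 0 6; -5.6 -1.4 0 0 6; -5.6 -1.4 0 0 6; -5.6 -1.4 0 0 6" --squeeze 30

```text
t: 1.6
ee_pos: [0.349, 0.1776, 0.2311]
ee_rot: [3.141, 0.0, 2.15]
wrist_force: [0.7, 0.5, 0.0]
opening: 0.0601
finger_force: 0.0
```

drive_tool --series "-5.6 -1.4 0 0 6; -5.6 -1.4 0 0 6; -5.6 -1.4 0 0 6; -5.6 -1.4 0 0 6; -5.6 -1.4 0 0 6; -5.6 -1.4 0 0 6; 0 0 0 0 6; 0 0 0 0 6"

```text
t: 2.6
ee_pos: [0.4617, -0.1473, 0.2307]
ee_rot: [-3.141, -0.002, 2.149]
wrist_force: [-0.4, -0.5, -0.1]
opening: 0.06
finger_force: 0.0
```

drive_tool --series "-2.7 -0.7 0 0 6; 0 0 4.5 0 6; 0 0 5 0 6; 0 0 5 0 6; 0 0 4 0 6; 0 0 2 0 6; 0 0 0.6 0 6; 0 0 0 0 6"

```text
t: 3.6
ee_pos: [0.4714, -0.1733, 0.0207]
ee_rot: [3.142, -0.0, 2.151]
wrist_force: [0.0, 0.1, 0.3]
opening: 0.06
finger_force: 0.0
```

Run:
```python
from h import *
snap('scene','s1',(220,110,380,230),4); print(r.get_state()['ee_pos'])
```

```text
[ 0.47206213 -0.17385478  0.02123214]
```

View pics/s1.png

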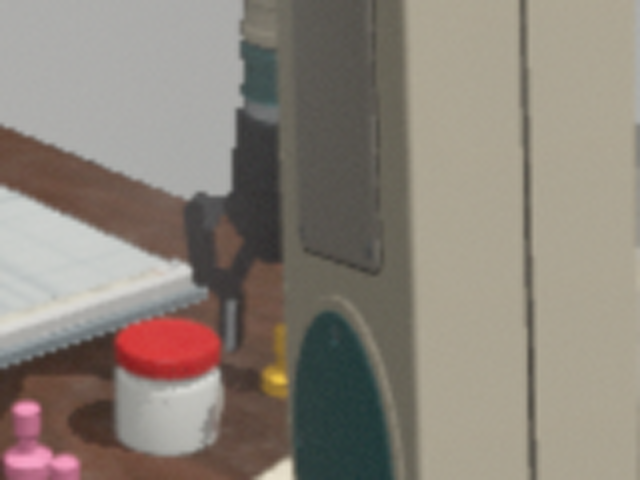

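Scene crop: the arm hides the right half of the view. The left finger is clear of the jar and the stray stands inside the jaws, so I'll close and lift.

drive_tool --series "0 0 0 0 1; 0 0 0 0 1; 0 0 0 0 1; 0 0 0 0 1; 0 0 0 0 1; 0 0 0 0 1; 0 0 -2 0 1; 0 0 -5 0 1; 0 0 -5 0 1; 0 0 0 0 1"

```text
t: 4.9
ee_pos: [0.4747, -0.1759, 0.1445]
ee_rot: [3.137, 0.008, 2.15]
wrist_force: [-0.1, 0.1, -0.5]
opening: 0.0143
finger_force: 29.5
```

drive_tool --series "2.5 2 0 0 1; 3.9 3.3 0 0 1; 3.9 3.3 0 0 1; 3.9 3.3 0 0 1; 3.9 3.3 0 0 1; 3.9 3.3 0 0 1; 3.9 3.3 0 0 1; 3.5 3 0 0 1; 1.2 1.1 0 0 1; 0 0 0 0 1; 0 0 0 0 1"

```text
t: 6.28
ee_pos: [0.5201, 0.2223, 0.1395]
ee_rot: [-3.139, 0.0, 2.149]
wrist_force: [0.1, -0.1, -0.3]
opening: 0.0145
finger_force: 29.5
```

Run:
```python
from h import *
snap('scene','s2',(90,130,250,270),4); s=r.get_state();print(s['ee_pos'],s['ee_rot'])
yaw=s['ee_rot'][2]; d=np.array([.523,.2245])-s['ee_pos'][:2]
print('dx,dy cm',100*(d@[np.cos(yaw),np.sin(yaw)]),100*(d@[np.sin(yaw),-np.cos(yaw)]))
```

```text
[0.5202547  0.22216402 0.13979201] [-3.14005229e+00  1.85067783e-05  2.14816930e+00]
dx,dy cm 0.045886247726599355 0.3575315288662124
```

View pics/s2.png

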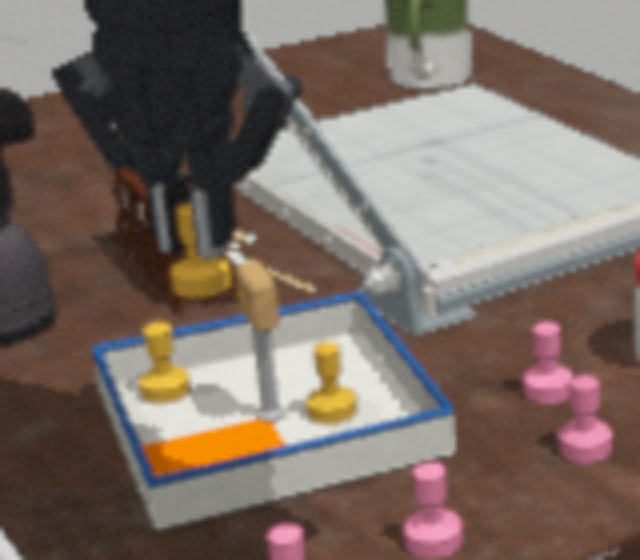

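The stray hangs upright in the fingers and the caddy is undisturbed. Lowering it onto the patch.

drive_tool --series "0.05 0.35 0 0 1; 0 0 3 0 1; 0 0 4 0 1; 0 0 2.5 0 1; 0 0 1.1 0 1; 0 0 0.5 0 1; 0 0 0 0 1; 0 0 0 0 1"

```text
t: 7.32
ee_pos: [0.5245, 0.2263, 0.0305]
ee_rot: [3.139, 0.001, 2.15]
wrist_force: [-0.5, 0.2, 0.8]
opening: 0.0141
finger_force: 29.6
```

drive_tool --series "0 0 0.25 0 1; 0 0 0 0 1; 0 0 0 0 3; 0 0 0 0 3; 0 0 0 0 3; 0 0 0 0 3; 0 0 -3 0 3; 0 0 -5 0 3; 0 0 -5 0 3; 0 0 -4 0 5; 0 0 0 0 5"

```text
t: 8.7
ee_pos: [0.5265, 0.2269, 0.2014]
ee_rot: [3.133, 0.002, 2.15]
wrist_force: [-0.2, 0.2, -0.7]
opening: 0.0499
finger_force: 0.0
```

Run:
```python
from h import *
a=snap('scene','s3',(90,170,220,270),4)
b=snap('top','t3',(130,110,260,210),4)
cv2.imwrite('pics/c3.png',cv2.resize(cv2.vconcat([cv2.imread('pics/s3.png'),cv2.imread('pics/t3.png')]),None,fx=.75,fy=.75)); s=r.get_state();print(s['ee_pos'],s['ee_rot'])
```

```text
[0.52348899 0.22598394 0.19701268] [3.14095513e+00 1.91292421e-04 2.14981545e+00]
```

View pics/c3.png

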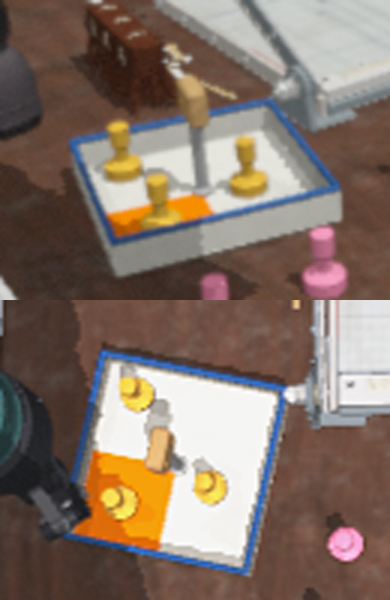

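All three weights stand in the caddy, the stray on the patch (top crop about (118,500)). Moves only spin about tool z, so tilt has to come from driving beyond reach. I'll test that now with the gripper empty, going high.

drive_tool --series "0 0 0 -0.16 5; 0 0 0 -0.16 5; 0 0 -3 -0.16 5; 0 0 -5 -0.16 5; 0 0 -6 -0.146 5; 0 0 -6 0 5; 0 0 -6 0 5; 0 0 -6 0 5; 0 0 -6 0 5; 0 0 -6 0 5; 0 0 -6 0 5; 0 0 -6 0 5"

```text
t: 10.3
ee_pos: [0.5043, 0.2177, 0.682]
ee_rot: [3.099, 0.074, 2.934]
wrist_force: [0.7, -0.0, 0.7]
opening: 0.05
finger_force: 0.0
```

Run:
```python
from h import *
s=r.get_state();print(s['joints'],s['ee_pos'],s['ee_rot'])
```

```text
[2.88763819e-01 2.48355022e-01 9.11361393e-01 2.14867066e+00
 1.99059262e-03 4.94644565e-01] [0.50429417 0.21769972 0.68200204] [3.09935402 0.07396329 2.93423369]
```

drive_tool --series "0 0 -6 0 5; 0 0 -6 0 5; 0 0 -6 0 5; 0 0 -6 0 5; 0 0 0 0 5"

```text
t: 10.92
ee_pos: [0.445, 0.1964, 0.7728]
ee_rot: [3.007, 0.236, 2.92]
wrist_force: [-0.2, 0.5, 0.9]
opening: 0.0501
finger_force: 0.0
```

Run:
```python
from h import *
s=r.get_state();print(s['joints'],s['ee_pos'],s['ee_rot'])
```

```text
[0.27868183 0.11727037 0.96761784 2.14986317 0.00655048 0.48538008] [0.44498989 0.19639631 0.77279973] [3.00685377 0.23626242 2.91977319]
```

drive_tool --series "0 0 6 0 5; 0 0 6 0 5; 0 0 6 0 5; 0 0 6 0 5; 0 0 0 0 5"

```text
t: 11.55
ee_pos: [0.5041, 0.2148, 0.5233]
ee_rot: [3.023, 0.207, 2.923]
wrist_force: [0.5, 0.2, -0.7]
opening: 0.0503
finger_force: 0.0
```

Run:
```python
from h import *
s=r.get_state();print(s['joints'],s['ee_pos'],s['ee_rot'])
```

```text
[ 0.28176606 -0.03979827  0.19539505  1.56830374  0.00562535  0.48857984] [0.50408369 0.21476905 0.52331389] [3.02346349 0.20681113 2.92317752]
```

The tilt persists when driving back: it ratchets. Now I'll undo it at the inner reach limit, which should tilt the tool the other way.

```bash
cat >> h.py <<'E'
from scipy.spatial.transform import Rotation as Ro
def rep(target=None):
    s=r.get_state(); R=Ro.from_euler('xyz',s['ee_rot']).as_matrix(); p=s['ee_pos']
    print('t',round(s['t'],2),'j',s['joints'].round(3),'p',p.round(4),'toolz',R[:,2].round(3),'yaw',s['ee_rot'][2].round(3),'F',s['wrist_force'].round(1),'open',s['opening'].round(4),s['finger_force'])
    u=p[:2]/np.hypot(*p[:2]); print('radial tilt out',np.arcsin(R[:2,2]@u).round(3),'tang',np.arcsin(R[:2,2]@[-u[1],u[0]]).round(3))
    if target is not None: print('dxyz cm',(100*R.T@(np.array(target)-p)).round(2))
    print('world x,y,z,radial_in per cm in tool', R.T[:, :].round(3).T.tolist(), (R.T@[-u[0],-u[1],0]).round(3))
E
python3 -c "
from h import *
rep([.335,.143,.25])"
```

```text
Traceback (most recent call last):
  File "h.py", line 19, in rep
    print('t',round(s['t'],2),'j',s['joints'].round(3),'p',p.round(4),'toolz',R[:,2].round(3),'yaw',s['ee_rot'][2].round(3),'F',s['wrist_force'].round(1),'open',s['opening'].round(4),s['finger_force'])
                                                                                                                                                                 ^^^^^^^^^^^^^^^^^^
AttributeError: 'float' object has no attribute 'round'
```

```bash
sed -i "s/s\['opening'\].round(4)/round(s['opening'],4)/" h.py
python3 -c "
from h import *
rep([.335,.143,.25])"
```

```text
t 11.55 j [ 0.282 -0.04   0.195  1.568  0.006  0.489] p [0.5041 0.2148 0.5233] toolz [ 0.225  0.071 -0.972] yaw 2.923 F [ 0.5  0.2 -0.7] open 0.0503 0.0
radial tilt out 0.237 tang -0.023
dxyz cm [ 20.25 -13.39  22.26]
world x,y,z,radial_in per cm in tool [[-0.955, 0.192, 0.225], [0.212, 0.975, 0.071], [-0.205, 0.115, -0.972]] [ 0.796 -0.558 -0.234]
```

drive_tool --series "2.9 -1.9 3.2 0 5; 2.9 -1.9 3.2 0 5; 2.9 -1.9 3.2 0 5; 2.9 -1.9 3.2 0 5; 2.9 -1.9 3.2 0 5; 2.9 -1.9 3.2 0 5; 2.9 -1.9 3.2 0 5; 3.2 -2.2 -0.9 0 5; 3.2 -2.2 -0.9 0 5; 3.2 -2.2 -0.9 0 5; 0 0 0 0 5"

```text
t: 12.92
ee_pos: [0.2365, 0.1009, 0.2592]
ee_rot: [3.008, 0.238, 2.918]
wrist_force: [0.9, 1.1, 0.2]
opening: 0.0496
finger_force: 0.0
```

```bash
python3 -c "
from h import *
rep()"
```

```text
t 12.93 j [ 0.083 -0.691 -0.749  1.247  0.056  0.298] p [0.2365 0.1009 0.2592] toolz [ 0.257  0.078 -0.963] yaw 2.918 F [0.9 1.1 0.2] open 0.0496 0.0
radial tilt out 0.27 tang -0.029
world x,y,z,radial_in per cm in tool [[-0.948, 0.189, 0.257], [0.215, 0.973, 0.078], [-0.236, 0.129, -0.963]] [ 0.787 -0.556 -0.267]
```

```bash
cat > k.py <<'E'
import numpy as np
D=[(1.1316,.277,-.028,1.268,.2057,.5894,.2302),(.28876,.24836,.91136,2.14867,.5043,.2177,.682),(.27868,.11727,.96762,2.14986,.44499,.1964,.7728),(.28177,-.0398,.1954,1.5683,.50408,.21477,.52331),(.083,-.691,-.749,1.247,.2365,.1009,.2592)]
# complex plane w = rho + i z ; w = c + A e^{-i j2} + B e^{-i(j2-j3)} + C e^{-i phi}
rows=[];b=[];lat=[]
for j1,j2,j3,j4,x,y,z in D:
    w=(x*np.cos(j1)+y*np.sin(j1))+1j*z; lat.append(-x*np.sin(j1)+y*np.cos(j1))
    e=[np.exp(-1j*j2),np.exp(-1j*(j2-j3)),np.exp(-1j*(j2-j3+j4))]
    re=[1,0];im=[0,1]
    for k in e: re+=[k.real,-k.imag]; im+=[k.imag,k.real]
    rows+=[re,im]; b+=[w.real,w.imag]
S,res,rk,sv=np.linalg.lstsq(np.array(rows),np.array(b),rcond=None)
if __name__=='__main__':
    print(S.round(4),np.abs(np.array(rows)@S-b).max(),np.array(lat).round(3),sv.round(3))
def fk(j2,j3,j4):
    c,A,B,C=[complex(S[2*i],S[2*i+1]) for i in range(4)]
    return c+A*np.exp(-1j*j2)+B*np.exp(-1j*(j2-j3))+C*np.exp(-1j*(j2-j3+j4))
E
python3 k.py
python3 - <<'E'
from k import *
from scipy.optimize import fsolve
def ik(rho,z,phi,g):
    f=lambda q:[fk(q[0],q[1],phi-q[0]+q[1]).real-rho,fk(q[0],q[1],phi-q[0]+q[1]).imag-z]
    q,i,e,m=fsolve(f,g,full_output=1); return (q.round(3),round(phi-q[0]+q[1],3)) if e==1 else None
for phi in (1.571,1.30,1.1):
  for z in (.1,.2,.3,.4):
    print(phi,z,[ik(rr,z,phi,[-.3,-.5]) for rr in (.25,.3,.35,.45)])
E
```

```text
[ 1.000e-04  2.291e-01  9.000e-04  5.478e-01  4.901e-01  1.450e-02
  3.923e-01 -8.000e-04] 7.106252031252591e-05 [0.064 0.065 0.066 0.066 0.081] [4.34  4.34  0.986 0.986 0.43  0.43  0.1   0.1  ]
1.571 0.1 [(array([-0.309, -0.895]), np.float64(0.985)), (array([-0.196, -0.819]), np.float64(0.948)), (array([-0.093, -0.736]), np.float64(0.928)), (array([ 0.09 , -0.554]), np.float64(0.928))]
1.571 0.2 [(array([-0.414, -0.73 ]), np.float64(1.254)), (array([-0.303, -0.665]), np.float64(1.209)), (array([-0.199, -0.592]), np.float64(1.179)), (array([-0.008, -0.424]), np.float64(1.155))]
1.571 0.3 [(array([-0.452, -0.543]), np.float64(1.48)), (array([-0.35 , -0.485]), np.float64(1.436)), (array([-0.25 , -0.419]), np.float64(1.403)), (array([-0.061, -0.262]), np.float64(1.37))]
1.571 0.4 [(array([-0.444, -0.334]), np.float64(1.681)), (array([-0.35 , -0.281]), np.float64(1.64)), (array([-0.257, -0.219]), np.float64(1.609)), (array([-0.073, -0.069]), np.float64(1.576))]
1.3 0.1 [(array([-0.574, -1.049]), np.float64(0.824)), (array([-0.427, -0.991]), np.float64(0.736)), (array([-0.299, -0.923]), n
[... 710 characters left out ...]
3, -1.123]), np.float64(0.58)), (array([-0.442, -1.066]), np.float64(0.476)), (array([-0.187, -0.921]), np.float64(0.366))]
1.1 0.2 [(array([-0.865, -0.966]), np.float64(0.999)), (array([-0.716, -0.936]), np.float64(0.879)), (array([-0.576, -0.893]), np.float64(0.783)), (array([-0.329, -0.774]), np.float64(0.655))]
1.1 0.3 [(array([-0.858, -0.761]), np.float64(1.197)), (array([-0.737, -0.737]), np.float64(1.1)), (array([-0.619, -0.701]), np.float64(1.017)), (array([-0.395, -0.599]), np.float64(0.896))]
1.1 0.4 [(array([-0.811, -0.545]), np.float64(1.366)), (array([-0.71 , -0.524]), np.float64(1.286)), (array([-0.609, -0.493]), np.float64(1.216)), (array([-0.409, -0.402]), np.float64(1.107))]
```

Run:
```python
from h import *
from k import fk
rep([.19,.31,.26])
s=r.get_state();R=Ro.from_euler('xyz',s['ee_rot']).as_matrix()
print('2nd', 100*R.T@np.array([-.2,-.01,0]), 'down',100*R.T@np.array([0,0,-.05]),'inward78', 100*R.T@np.array([-.2045,-.979,0])*.05)
# limit curve j3=-1.08
for phi in (1.42,1.57,1.65):
  print(phi,[tuple(np.round([fk(j2,-1.08,phi-j2-1.08).real,fk(j2,-1.08,phi-j2-1.08).imag],3)) for j2 in (-.6,-.5,-.4,-.3,-.2)])
# final tilt poses
for phi in (1.0,.94,.9):
  for j3 in (.9,1.0,1.1,1.2):
    j2=phi-2.15+j3; w=fk(j2,j3,2.15); print(phi,j2,j3,w)
```

```text
t 12.93 j [ 0.083 -0.691 -0.749  1.247  0.056  0.298] p [0.2365 0.1009 0.2592] toolz [ 0.257  0.078 -0.963] yaw 2.918 F [0.9 1.1 0.2] open 0.0496 0.0
radial tilt out 0.27 tang -0.029
dxyz cm [ 8.88 19.49  0.35]
world x,y,z,radial_in per cm in tool [[-0.948, 0.189, 0.257], [0.215, 0.973, 0.078], [-0.236, 0.129, -0.963]] [ 0.787 -0.556 -0.267]
2nd [18.73978605 -4.75085727 -5.22013162] down [ 1.17783236 -0.64592803  4.81616942] inward78 [-0.08404122 -4.95824352 -0.64442957]
1.42 [(np.float64(0.191), np.float64(0.08)), (np.float64(0.214), np.float64(0.066)), (np.float64(0.236), np.float64(0.049)), (np.float64(0.256), np.float64(0.03)), (np.float64(0.274), np.float64(0.01))]
1.57 [(np.float64(0.132), np.float64(0.076)), (np.float64(0.156), np.float64(0.062)), (np.float64(0.177), np.float64(0.045)), (np.float64(0.197), np.float64(0.026)), (np.float64(0.215), np.float64(0.005))]
1.65 [(np.float64(0.101), np.float64(0.077)), (np.float64(0.124), np.float64(0.063)), (np.float64(0.146), np.float64(0.046)), (np.float64(0.166), np.float64(0.027)), (np.float64(0.184), np.float64(0.007))]
1.0 -0.2499999999999999 0.9 (0.2636382996481156+0.8827972455658883j)
1.0 -0.1499999999999999 1.0 (0.3173168134427703+0.8935879274714515j)
1.0 -0.04999999999999982 1.1 (0.37180442889696724+0.8989657914810332j)
1.0 0.050000000000000044 1.2 (0.4265567237682989+0.8988771037551344j)
0.94 -0.30999999999999994 0.9 (0.2239675329809487+0.8974232038885951j)
0.94 -0.20999999999999996 1.0 (0.2769024019139895+0.911413247141987j)
0.94 -0.10999999999999988 1.1 (0.33096949080783455+0.9200487296261942j)
0.94 -0.010000000000000009 1.2 (0.38562857918245974+0.9232433684547453j)
0.9 -0.35 0.9 (0.1970638364787311+0.9058405504826295j)
0.9 -0.25 1.0 (0.249396910647765+0.9219362333574992j)
0.9 -0.1499999999999999 1.1 (0.30307542444241975+0.9327269152630626j)
0.9 -0.050000000000000044 1.2 (0.3575630398966166+0.938104779272644j)
```

drive_tool --series "1.7 3.8 0.1 0 5; 1.8 3.9 0.1 0 5; 1.8 3.9 0.1 0 5; 1.8 3.9 0.1 0 5; 1.8 3.9 0 0 5; 3.7 -1 -1 0 5; 3.8 -1 -1.1 0 5; 3.8 -1 -1.1 0 5; 3.8 -1 -1.1 0 5; 3.6 -0.8 -0.9 0 5; 0 0 0 0 5"

```text
t: 14.3
ee_pos: [-0.0138, 0.3002, 0.2594]
ee_rot: [3.006, 0.226, 2.926]
wrist_force: [0.0, 0.2, 0.2]
opening: 0.0499
finger_force: 0.0
```

```bash
python3 -c "
from h import *
rep([0,.33,-.04])"
```

```text
t 14.3 j [ 1.646 -0.387 -0.611  1.279 -0.255  1.837] p [-0.0138  0.3002  0.2594] toolz [ 0.246  0.085 -0.966] yaw 2.926 F [0.  0.2 0.2] open 0.0499 0.0
radial tilt out 0.073 tang -0.252
dxyz cm [ 6.03 -0.79 29.5 ]
world x,y,z,radial_in per cm in tool [[-0.952, 0.182, 0.246], [0.208, 0.974, 0.085], [-0.224, 0.132, -0.966]] [-0.252 -0.965 -0.073]
```

drive_tool --series "0.8 0.1 3 0 5; 0.9 0 4.4 0 5; 0.9 0 4.4 0 5; 0.9 0 4.4 0 5; 0.9 -0.1 4.4 0 5; 0.9 -0.1 4.4 0 5; 0.9 -0.2 4.4 0 5; 0 0 2 0 5; 0 -3 0 0 5; 0 -3 0 0 5; 0 0 0 0 5"

```text
t: 15.68
ee_pos: [-0.0078, 0.2835, -0.0658]
ee_rot: [3.019, 0.233, 2.92]
wrist_force: [-0.5, 0.5, 0.0]
opening: 0.0498
finger_force: 0.0
```

```bash
python3 -c "
from h import *
rep([0,.23,-.06])"
```

```text
t 15.68 j [ 1.631  0.144 -1.073  0.298 -0.257  1.832] p [-0.0078  0.2835 -0.0658] toolz [ 0.25   0.069 -0.966] yaw 2.92 F [-0.5  0.5  0. ] open 0.0498 0.0
radial tilt out 0.062 tang -0.255
dxyz cm [-2.02 -5.   -0.74]
world x,y,z,radial_in per cm in tool [[-0.949, 0.191, 0.25], [0.214, 0.974, 0.069], [-0.231, 0.119, -0.966]] [-0.24  -0.969 -0.062]
```

drive_tool --series "0 -2.5 2 0 5; 0 -2.5 2 0 5; 0 0 0 0 5"

```text
t: 16.05
ee_pos: [-0.0236, 0.2714, -0.1024]
ee_rot: [3.051, 0.251, 2.918]
wrist_force: [-0.9, -0.4, 0.7]
opening: 0.0497
finger_force: 0.0
```

```bash
python3 -c "
from h import *
rep([0,.23,-.06])"
```

```text
t 16.05 j [ 1.702  0.282 -1.071  0.219 -0.267  1.915] p [-0.0236  0.2714 -0.1024] toolz [ 0.261  0.033 -0.965] yaw 2.918 F [-0.9 -0.4  0.7] open 0.0497 0.0
radial tilt out 0.01 tang -0.266
dxyz cm [-4.17 -3.2  -3.61]
world x,y,z,radial_in per cm in tool [[-0.945, 0.199, 0.261], [0.215, 0.976, 0.033], [-0.249, 0.087, -0.965]] [-0.296 -0.955 -0.01 ]
```

drive_tool --series "-0.5 -2.5 2 0 5; -0.5 -2.5 2 0 5; -0.5 -2.5 2 0 5; -0.5 -2.5 2 0 5; 0 0 0 0 5"

```text
t: 16.68
ee_pos: [-0.0403, 0.2304, -0.1794]
ee_rot: [3.112, 0.297, 2.916]
wrist_force: [-0.1, -0.3, 0.7]
opening: 0.0499
finger_force: 0.0
```

```bash
python3 -c "
from h import *
rep([0,.32,.1])"
```

```text
t 16.68 j [ 1.81   0.573 -1.073  0.034 -0.278  2.046] p [-0.0403  0.2304 -0.1794] toolz [ 0.291 -0.037 -0.956] yaw 2.916 F [-0.1 -0.3  0.7] open 0.0499 0.0
radial tilt out -0.086 tang -0.285
dxyz cm [-10.01  10.4  -25.86]
world x,y,z,radial_in per cm in tool [[-0.932, 0.215, 0.291], [0.214, 0.976, -0.037], [-0.292, 0.028, -0.956]] [-0.371 -0.924  0.086]
```

drive_tool --series "-0.5 -2.5 2 0 5; -0.4 -2 1.6 0 5; -1 3 -3 0 5; -2 4 -4 0 5; -2 4 -4.5 0 5; -2 2 -5 0 5; -2 1 -5 0 5; -2 0 -5.5 0 5; -2 0 -5.5 0 5; -2 0 -5 0 5; 0 0 0 0 5"

```text
t: 18.05
ee_pos: [0.0091, 0.3334, 0.1926]
ee_rot: [3.118, 0.313, 2.91]
wrist_force: [0.2, 0.1, 0.4]
opening: 0.0499
finger_force: 0.0
```

```bash
python3 -c "
from h import *
rep([.3,.35,.25])
R=Ro.from_euler('xyz',r.get_state()['ee_rot']).as_matrix(); print(100*R.T@(np.array([.557,.172,.2])-[.3,.35,.25]))"
```

```text
t 18.05 j [ 1.615 -0.167 -0.614  1.188 -0.308  1.853] p [0.0091 0.3334 0.1926] toolz [ 0.305 -0.047 -0.951] yaw 2.91 F [0.2 0.1 0.4] open 0.0499 0.0
radial tilt out -0.039 tang -0.312
dxyz cm [-28.34   8.22   3.35]
world x,y,z,radial_in per cm in tool [[-0.926, 0.222, 0.305], [0.218, 0.975, -0.047], [-0.308, 0.023, -0.951]] [-0.193 -0.98   0.039]
[-26.14238522 -11.74873023  13.44890452]
```

drive_tool --series "-3 0.9 0.3 0 5; -4.1 1.2 0.5 0 5; -4.2 1.2 0.5 0 5; -4.3 1.2 0.5 0 5; -4.3 1.2 0.5 0 5; -4.3 1.2 0.5 0 5; -4.2 1.2 0.5 0 5; -3.7 -1.7 1.2 -0.018 5; -3.7 -1.7 1.5 0 5; -3.7 -1.7 1.5 0 5; -3.7 -1.7 1.5 0 5"

```text
t: 19.42
ee_pos: [0.4407, 0.2441, 0.2356]
ee_rot: [3.138, 0.317, 2.934]
wrist_force: [-0.4, 0.4, -0.2]
opening: 0.0501
finger_force: 0.0
```

```bash
python3 -c "
from h import *
rep([.5262,.1767,.18])"
```

```text
t 19.43 j [ 0.492 -0.098 -0.468  0.953 -0.199  0.675] p [0.4407 0.2441 0.2356] toolz [ 0.305 -0.061 -0.95 ] yaw 2.934 F [-0.4  0.4 -0.2] open 0.0501 0.0
radial tilt out 0.24 tang -0.203
dxyz cm [-7.54 -4.86  8.31]
world x,y,z,radial_in per cm in tool [[-0.93, 0.205, 0.305], [0.196, 0.979, -0.061], [-0.311, 0.003, -0.95]] [ 0.718 -0.654 -0.238]
```

drive_tool --series "-3.5 -2.3 3.5 0 5; -3 -1.9 3.2 0 5; -1 -0.7 1.6 0 5; 0 0 0 0 5; 0 0 0 0 5"

```text
t: 20.05
ee_pos: [0.5244, 0.1791, 0.1806]
ee_rot: [3.137, 0.316, 2.935]
wrist_force: [0.6, -0.8, -0.1]
opening: 0.0502
finger_force: 0.0
```

```bash
python3 -c "
from h import *
rep([.5628,.1711,.066])
a=snap('scene','s4',(90,110,230,270),4)"
```

```text
t 20.05 j [ 0.288  0.014 -0.486  0.788 -0.145  0.474] p [0.5244 0.1791 0.1806] toolz [ 0.305 -0.06  -0.95 ] yaw 2.935 F [ 0.6 -0.8 -0.1] open 0.0502 0.0
radial tilt out 0.273 tang -0.156
dxyz cm [-0.16 -0.05 12.11]
world x,y,z,radial_in per cm in tool [[-0.93, 0.204, 0.305], [0.195, 0.979, -0.06], [-0.311, 0.004, -0.95]] [ 0.817 -0.509 -0.27 ]
```

View pics/s4.png

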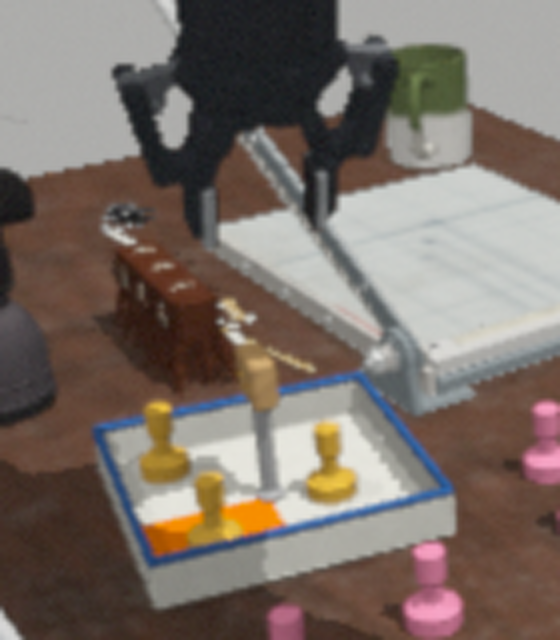

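drive_tool --series "-0.1 0 3 0 5; -0.1 0 4 0 5; 0 0 3.5 0 5; 0 0 1.6 0 5; 0 0 0 0 5; 0 0 0 0 1; 0 0 0 0 1; 0 0 0 0 1; 0 0 0 0 1; 0 0 0 0 1; 0 0 0 0 1" --squeeze 90

```text
t: 21.48
ee_pos: [0.5654, 0.1722, 0.068]
ee_rot: [3.134, 0.319, 2.934]
wrist_force: [-3.3, 3.9, 6.9]
opening: 0.0149
finger_force: 87.7
```

```bash
python3 -c "
from h import *
rep([.5628,.1711,.066])"
```

```text
t 21.48 j [ 0.252  0.203 -0.549  0.527 -0.133  0.439] p [0.5654 0.1722 0.068 ] toolz [ 0.309 -0.058 -0.949] yaw 2.934 F [-3.3  3.9  6.9] open 0.0149 87.73404479026794
radial tilt out 0.282 tang -0.146
dxyz cm [ 0.28 -0.16  0.12]
world x,y,z,radial_in per cm in tool [[-0.929, 0.204, 0.309], [0.196, 0.979, -0.058], [-0.314, 0.007, -0.949]] [ 0.832 -0.48  -0.279]
```

drive_tool --series "-0.3 0 -1 0 1; -0.6 0 -1.9 0 1; -0.9 0 -2.8 0 1; -0.9 0 -2.8 0 1; 0.4 0 -4.6 0 1; 0.4 0 -4.6 0 1; 0 0 0 0 1; 0 0 0 0 1"

```text
t: 22.48
ee_pos: [0.526, 0.1771, 0.2379]
ee_rot: [3.14, 0.313, 2.934]
wrist_force: [-0.4, -0.2, -6.4]
opening: 0.0147
finger_force: 88.4
```

```bash
cat >> h.py <<'E'
def caddy_up(R,R0=None):
    return R.T@[0,0,1]
E
python3 - <<'E'
from h import *
rep([.45,.15,.4])
s=r.get_state();Rt=Ro.from_euler('xyz',s['ee_rot']).as_matrix()
R0=Ro.from_euler('xyz',[3.134,.319,2.934]).as_matrix(); C=R0.T@Ro.from_euler('z',-.206).as_matrix(); np.save('C.npy',C)  # caddy in tool
print('caddy up now',(Rt@C)[2])
for psi in (-.2,.2,.5):
  for m in (.3,.4,.5):
    best=[]
    for D in np.arange(-1,2.6,.2):
      ax=np.array([np.sin(psi),-np.cos(psi),0]) # rotates down vector outward: check
      M=Ro.from_rotvec(ax*m).as_matrix()
      Rf=M@Rt@Ro.from_euler('z',-D).as_matrix()
      u=(Rf@C)[2]; 
      best.append((min(u[0],-u[1]),round(D,1),u.round(2).tolist(),round(float(np.hypot(*Rf[:2,2])),2)))
    print(psi,m,max(best))
E
```

```text
t 22.48 j [ 0.284 -0.027 -0.399  0.92  -0.144  0.47 ] p [0.526  0.1771 0.2379] toolz [ 0.302 -0.062 -0.951] yaw 2.934 F [-0.4 -0.2 -6.4] open 0.0147 88.36674571037292
radial tilt out 0.27 tang -0.155
dxyz cm [  1.55  -4.18 -17.56]
world x,y,z,radial_in per cm in tool [[-0.931, 0.205, 0.302], [0.196, 0.979, -0.062], [-0.308, 0.002, -0.951]] [ 0.82  -0.507 -0.267]
caddy up now [-0.00562833 -0.00545858  0.99996926]
-0.2 0.3 (np.float64(0.2274153900597975), np.float64(0.4), [0.25, -0.23, 0.94], 0.58)
-0.2 0.4 (np.float64(0.2782240026154925), np.float64(0.6), [0.28, -0.37, 0.89], 0.65)
-0.2 0.5 (np.float64(0.3568043024157773), np.float64(0.6), [0.36, -0.41, 0.84], 0.73)
0.2 0.3 (np.float64(0.22083983554232037), np.float64(0.6), [0.24, -0.22, 0.95], 0.57)
0.2 0.4 (np.float64(0.27902098815408766), np.float64(0.8), [0.28, -0.35, 0.9], 0.64)
0.2 0.5 (np.float64(0.3671974043742776), np.float64(0.8), [0.37, -0.37, 0.85], 0.72)
0.5 0.3 (np.float64(0.20504126799715705), np.float64(0.8), [0.21, -0.24, 0.95], 0.54)
0.5 0.4 (np.float64(0.2477022229340023), np.float64(1.0), [0.25, -0.34, 0.91], 0.62)
0.5 0.5 (np.float64(0.34048204699353174), np.float64(1.0), [0.34, -0.36, 0.87], 0.69)
```

drive_tool --series "-0.4 -0.4 -3.5 0 1; -0.7 -0.5 -5 0 1; -0.7 -0.5 -5 0 1; -0.7 -0.5 -5 0 1; -0.7 -0.5 -5 0 1; -0.7 -0.5 -5 0 1; -0.7 -0.5 -5 0 1; -0.7 -0.5 -5 0 1; -0.7 -0.5 -5 0 1; -0.7 -0.5 -5 0 1; 0 0 0 0 1"

```text
t: 23.85
ee_pos: [0.4327, 0.1458, 0.7238]
ee_rot: [3.136, 0.32, 2.933]
wrist_force: [0.8, 0.3, -5.4]
opening: 0.015
finger_force: 89.0
```

```bash
cat >> h.py <<'E'
def cu():
    R=Ro.from_euler('xyz',r.get_state()['ee_rot']).as_matrix(); print('up in caddy',(R@np.load('C.npy'))[2].round(3))
E
python3 -c "
from h import *
rep(); cu()"
```

```text
t 23.85 j [ 0.274 -0.047  0.638  1.967 -0.142  0.461] p [0.4327 0.1458 0.7238] toolz [ 0.309 -0.06  -0.949] yaw 2.933 F [ 0.8  0.3 -5.4] open 0.015 89.0171492099762
radial tilt out 0.277 tang -0.156
world x,y,z,radial_in per cm in tool [[-0.928, 0.206, 0.309], [0.197, 0.979, -0.06], [-0.315, 0.005, -0.949]] [ 0.817 -0.507 -0.274]
up in caddy [ 0.001 -0.002  1.   ]
```

drive_tool --series "-1.3 0 -3.8 -0.03 1; -1.3 0 -3.8 -0.06 1; -1.3 0 -3.8 -0.06 1; -1.3 0 -3.8 -0.06 1; -1.3 0 -3.8 -0.06 1; -1.3 0 -3.8 -0.06 1; 0 0 0 0 1"

```text
t: 24.72
ee_pos: [0.4252, 0.1366, 0.8404]
ee_rot: [-3.048, 0.433, -2.99]
wrist_force: [-0.6, -0.2, -6.1]
opening: 0.0146
finger_force: 89.9
```

```bash
python3 -c "
from h import *
rep(); cu()"
```

```text
t 24.73 j [ 0.255  0.061  1.061  2.149 -0.136  0.095] p [0.4252 0.1366 0.8404] toolz [ 0.427 -0.029 -0.904] yaw -2.99 F [-0.6 -0.2 -6.1] open 0.0146 89.91377592086792
radial tilt out 0.409 tang -0.159
world x,y,z,radial_in per cm in tool [[-0.897, -0.112, 0.427], [-0.137, 0.99, -0.029], [-0.419, -0.085, -0.904]] [ 0.896 -0.196 -0.397]
up in caddy [ 0.115 -0.092  0.989]
```

drive_tool --series "-1.3 -0.4 -3.7 -0.06 1; -1.3 -0.4 -3.7 -0.06 1; -1.3 -0.4 -3.7 -0.06 1; -1.3 -0.4 -3.7 -0.06 1; -1.3 -0.4 -3.7 -0.06 1; 0 0 0 0 1"

```text
t: 25.48
ee_pos: [0.3949, 0.1221, 0.9029]
ee_rot: [-2.867, 0.525, -2.628]
wrist_force: [-0.9, -0.6, -5.0]
opening: 0.0147
finger_force: 89.9
```

```bash
python3 -c "
from h import *
rep(); cu()"
```

```text
t 25.48 j [ 0.233  0.027  1.18   2.15  -0.127 -0.244] p [0.3949 0.1221 0.9029] toolz [ 0.553  0.001 -0.833] yaw -2.628 F [-0.9 -0.6 -5. ] open 0.0147 89.86884713172913
radial tilt out 0.557 tang -0.163
world x,y,z,radial_in per cm in tool [[-0.754, -0.354, 0.553], [-0.425, 0.905, 0.001], [-0.501, -0.234, -0.833]] [ 0.846  0.071 -0.529]
up in caddy [ 0.215 -0.241  0.946]
```

drive_tool --series "-0.5 -0.7 -3.7 -0.03 1; -0.5 -0.7 -3.7 -0.03 1; -0.5 -0.7 -3.7 -0.03 1; -0.5 -0.7 -3.7 -0.03 1; 0 0 0 0 1"

```text
t: 26.1
ee_pos: [0.338, 0.0976, 0.945]
ee_rot: [-2.742, 0.58, -2.457]
wrist_force: [0.4, -0.1, -5.0]
opening: 0.0146
finger_force: 90.0
```

```bash
python3 -c "
from h import *
rep([.45,.14,.6]); cu()
snap('scene','s5',(100,0,340,190),3)"
```

```text
t 26.1 j [ 0.175 -0.059  1.206  2.15  -0.094 -0.422] p [0.338  0.0976 0.945 ] toolz [ 0.637  0.017 -0.77 ] yaw -2.457 F [ 0.4 -0.1 -5. ] open 0.0146 90.01203060150146
radial tilt out 0.665 tang -0.161
dxyz cm [ 9.41 10.16 33.79]
world x,y,z,radial_in per cm in tool [[-0.648, -0.417, 0.637], [-0.529, 0.849, 0.017], [-0.548, -0.326, -0.77]] [ 0.769  0.165 -0.617]
up in caddy [ 0.279 -0.332  0.901]
```

View pics/s5.png

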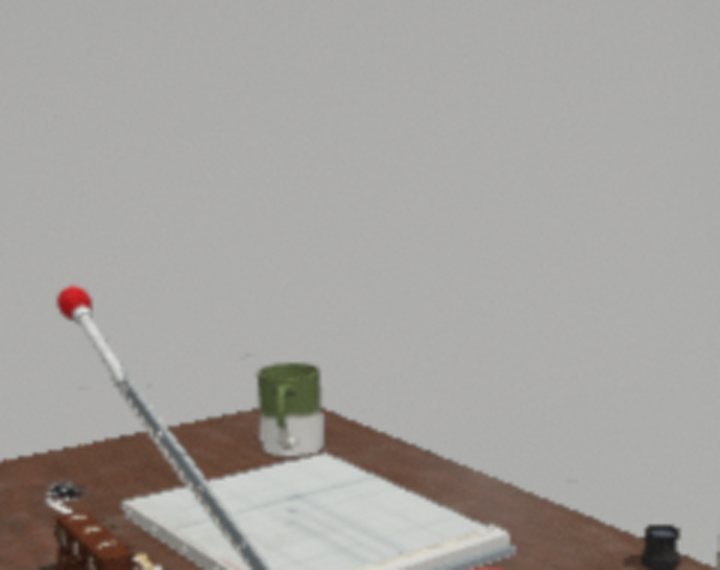

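The tilt is there: 0.45 rad, with slopes of 16° on −x and 19° on +y. The caddy is above the scene camera's view, so I'll lower it into view to check the weights.

drive_tool --series "0.7 0.6 2 0 1; 1.4 1.2 3.6 0 1; 1.4 1.2 3.6 0 1; 1.4 1.2 3.6 0 1; 1.4 1.2 3.6 0 1; 1.4 1.2 3.6 0 1; 1.4 1.2 3.6 0 1; 1.4 1.2 3.6 0 1; 1.4 1.2 3.6 0 1; 1.4 1.2 3.6 0 1; 0.7 0.6 2 0 1; 0 0 0 0 1"

```text
t: 27.65
ee_pos: [0.4293, 0.1319, 0.5404]
ee_rot: [-2.748, 0.568, -2.46]
wrist_force: [-0.2, 0.1, -4.5]
opening: 0.0149
finger_force: 90.0
```

```bash
python3 -c "
from h import *
rep(); cu()
p=r.get_state()['ee_pos']; u,v=proj('scene',p)[0]; u2,v2=proj('top',p)[0]; print(u,v,u2,v2)
u,v=int(u),int(v)
snap('scene','s6'); snap('top','t6')
a=cv2.imread('pics/raw_s6.png')[:,:340]; b=cv2.imread('pics/raw_t6.png')[40:300,100:360]
b=cv2.resize(b,(384,384)); cv2.imwrite('pics/c6.png',cv2.hconcat([a,b]))
"
```

```text
t 27.65 j [ 0.242 -0.502 -0.248  1.158 -0.135 -0.371] p [0.4293 0.1319 0.5404] toolz [ 0.627  0.016 -0.779] yaw -2.46 F [-0.2  0.1 -4.5] open 0.0149 89.96049642562866
radial tilt out 0.649 tang -0.17
world x,y,z,radial_in per cm in tool [[-0.654, -0.422, 0.627], [-0.531, 0.847, 0.016], [-0.538, -0.323, -0.779]] [ 0.782  0.155 -0.604]
up in caddy [ 0.267 -0.329  0.906]
185.68150709173915 -27.822216337687593 138.87157137449913 197.10762543612938
```

View pics/c6.png

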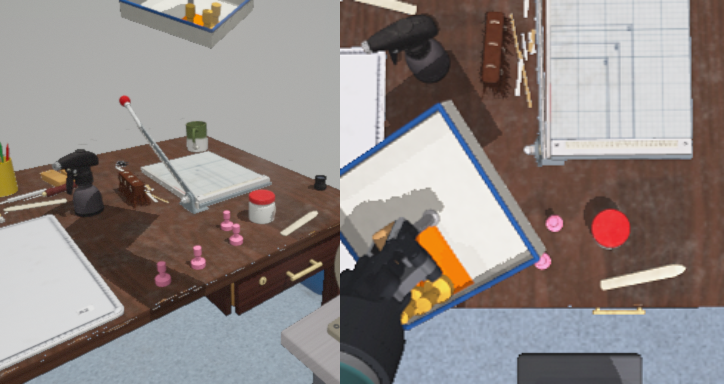

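The weights appear gathered in the orange corner. I'll lower a little more and verify with an overlay of the predicted patch.

drive_tool --series "1 0.6 1.4 0 1; 1.8 1.1 2.7 0 1; 1.8 1.1 2.7 0 1; 1.8 1.1 2.7 0 1; 0.8 0.5 1.2 0 1; 0 0 0 0 1; 0 0 0 0 1; 0 0 0 0 1"

```text
t: 28.75
ee_pos: [0.4342, 0.1331, 0.4151]
ee_rot: [-2.739, 0.583, -2.454]
wrist_force: [0.3, -0.6, -4.5]
opening: 0.0149
finger_force: 90.0
```

Run:
```python
from h import *
rep(); cu()
s=r.get_state(); Rt=Ro.from_euler('xyz',s['ee_rot']).as_matrix(); Rc=Rt@np.load('C.npy'); p=s['ee_pos']
# grasp: caddy origin relative to tool from grasp pose
R0=Ro.from_euler('xyz',[3.134,.319,2.934]).as_matrix(); off=R0.T@(np.array([.557,.172,0])-[.5654,.1722,.068])
o=p+Rt@off; print('caddy origin',o,'corner',o+Rc@[-.08,.08,.006])
pt=np.array([[-.08,.0,.006],[0,0,.006],[0,.08,.006],[-.08,.08,.006]])
out=[]
for n in('scene','top'):
    im=get_image(n); q=proj(n,o+pt@Rc.T)
    k=5; c=q.mean(0).astype(int); x0,y0=max(c[0]-40,0),max(c[1]-45,0); cr=cv2.resize(im[y0:y0+90,x0:x0+80],(400,450),interpolation=2)
    cv2.polylines(cr,[((q-[x0,y0]+.5)*k).astype(np.int32)],True,(0,255,0),1); out.append(cr)
cv2.imwrite('pics/c7.png',cv2.hconcat(out))
```

```text
t 28.75 j [ 0.242 -0.543 -0.534  0.896 -0.136 -0.371] p [0.4342 0.1331 0.4151] toolz [ 0.64   0.018 -0.768] yaw -2.454 F [ 0.3 -0.6 -4.5] open 0.0149 90.03368139266968
radial tilt out 0.665 tang -0.171
world x,y,z,radial_in per cm in tool [[-0.645, -0.417, 0.64], [-0.53, 0.848, 0.018], [-0.55, -0.327, -0.768]] [ 0.772  0.15  -0.617]
up in caddy [ 0.282 -0.334  0.9  ]
caddy origin [0.45610109 0.11676815 0.35222721] corner [0.35546464 0.14481361 0.30838936]
```

View pics/c7.png

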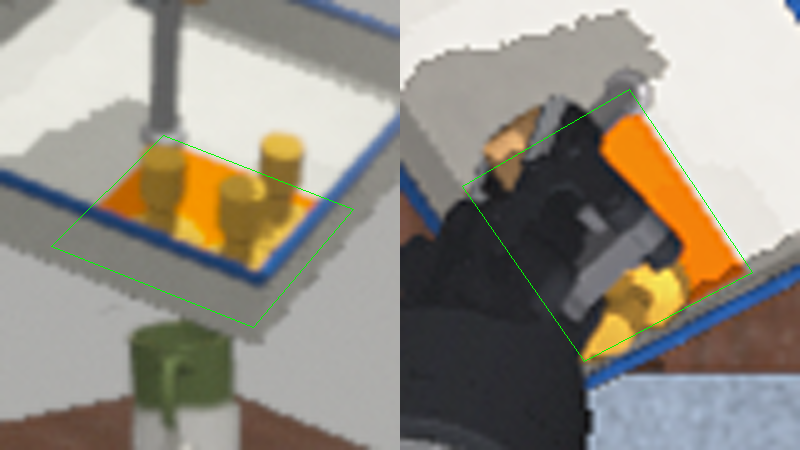

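The view shows three weights standing packed in the corner of the orange patch: knob tops at (163,155), (242,185) and (282,145) in the left crop. I'll convert these to caddy coordinates, then hand in if they lie on the patch and the arm is steady.

Run:
```python
from h import *
def loc():
    s=r.get_state(); Rt=Ro.from_euler('xyz',s['ee_rot']).as_matrix(); Rc=Rt@np.load('C.npy')
    R0=Ro.from_euler('xyz',[3.134,.319,2.934]).as_matrix(); off=R0.T@(np.array([.557,.172,0])-[.5654,.1722,.068])
    return s,Rc,s['ee_pos']+Rt@off
s,Rc,o=loc()
pt=np.array([[-.08,.0,.006],[0,0,.006],[0,.08,.006],[-.08,.08,.006]])
q=proj('scene',o+pt@Rc.T); c=q.mean(0).astype(int); x0,y0=c[0]-40,max(c[1]-45,0)
K,rv,t=cam('scene'); R=cv2.Rodrigues(rv)[0]; C=Rc.T@(-R.T@t-o); ok=True
for u,v in((163,155),(242,185),(282,145)):
    d=Rc.T@R.T@np.linalg.solve(K,[x0+u/5-.5,y0+v/5-.5,1]); P=C+d*(.051-C[2])/d[2]; print(P.round(4)); ok&=P[0]<-.01 and P[1]>.01
print('vel',np.abs(s['joint_vel']).max(),ok,s['t'])
if ok and np.abs(s['joint_vel']).max()<.03: print(ticket.close_job())
```

```text
[-0.036   0.0678  0.051 ]
[-0.0657  0.0675  0.051 ]
[-0.0665  0.0397  0.051 ]
vel 0.011074913448293793 True 28.85
the job is handed in; nothing more can be done
None
```

The stray weight went back into the caddy on the table first. The caddy is now held in the air, tilted about 26° with the orange corner lowest, and all three weights measured on the patch. I handed the job in at about 29 s of the 59 s limit; I haven't seen the verdict.

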